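Hold the pellet dispenser's bayonet lid at its half-turn mark

TASK

Fit the green bayonet lid into the mouth of the pellet dispenser, lugs down through the two keyholes until its flange sits on the top plate, then twist it clockwise (seen from above) half-way, until its grip bar points at the yellow marks; do not let it go on to the red marks, where the lock clicks. The lid works against a spring, so finish while still holding it at the yellow marks, which keeps the shutter open for the chute to be brushed out. Leave the dish, bowls, trowel and jar where they are.

Things in the scene. Friction and masses are not known exactly. Their poses are not given: they have to be found in the camera images.
- lid_mid (a point): Centre of the loose green bayonet lid (about 0.12 kg, 55 mm high), 27.5 mm above the bench at the start, lid upright. z up its axis, x along its grip bar and lugs; the same after half a turn about z. Grip bar: 60 mm along x, 14 wide along y, with white ends, from 4.5 mm below this point (top of the 72 mm round flange) to 27.5 above. Flange underside 9.5 mm below this point.
- lid: The same lid, origin on its axis under the spigot, 27.5 mm below lid_mid, same axes. White spigot 40 mm across (34 in the lowest 3 mm), 18 mm high, under the flange, which is 5 mm thick. Two white lugs on it at +x and -x, 14 mm wide, reach 31 mm from the axis, 1.5 to 7.5 mm above the spigot's underside.
- dispenser: Pellet dispenser fixed to the bench: wooden foot, glass jar, square aluminium head 104 mm wide, top 126 mm high. Origin under its centre, z up, x through the mouth's two keyholes; chute to -x. Lines of marks on top, through the centre: black along x (bar here to insert), yellow 45 degrees clockwise of it from above (half-turn), red 90 degrees (lock).
- mouth (a point): Centre of the dispenser's mouth, level with its top plate, axes as dispenser. Opening 46 mm across with keyholes at +x and -x, 20 mm wide, reaching 34 mm from the centre. Plate 8 mm thick, cavity 22 mm deep. Seated, the flange rests on the plate, lid_mid 9.5 mm above this point; once turned, the lugs are under the plate with 2.5 mm play.
- catch_ring (a joint): Angle (rad) of the sprung orange catch ring under the plate; its two slots, 18 mm wide, take the lugs. 0 at rest, slots under the keyholes; grows as the lid turns clockwise from above, lagging it by up to 0.1 rad of play. A spring drives it back: 0.032 N m at 0, plus 0.08 N m per rad. Half-turn 0.785; past 1.25 it clicks into the lock and the job is spoilt.
- dish: Steel pellet dish, bystander, 124 mm across, 38 mm high, standing loose; origin under its centre. It and the lid swap sides.
- bowls: Stacked pair of blue plastic bowls, bystander, 120 mm across, 61 mm high, loose; origin under its centre.
- trowel: Green-handled trowel lying on the bench, bystander, about 275 mm long, 30 mm high, loose; its x axis points along it to the tip, origin 150 mm from the handle's end.
- screw_jar: Amber glass jar with a white screw cap, bystander, 66 mm across, 100 mm high, standing loose on a small wooden turntable 170 mm across and 24 mm high; origin under its centre.
Things that resemble listed ones, but are neither listed nor needed, are in the scene too. Several things look just like the dispenser: the one meant starts farthest from the robot's base. What is shaped like the lid but pink is not meant.

How it is judged (in metres and radians):
On the way, in this order (a step that is already met when the one before it is completed fails the run):
1. the lid is in the mouth, flange down on the plate, not yet turned (horizontal distance between lid_mid and mouth below 0.006 m and z of lid_mid in the frame of mouth below 0.0125 m and angle between lid_mid's own z axis and vertical below 0.12 rad and angle between the x axis of lid_mid and the x axis of dispenser, either way round below 0.25 rad and value of joint catch_ring below 0.25 rad), for 0.1 s.
2. the seated lid is turned half-way, bar at the yellow marks (horizontal distance between lid_mid and mouth below 0.006 m and z of lid_mid in the frame of mouth below 0.0125 m and angle between lid_mid's own z axis and vertical below 0.12 rad and angle between the x axis of lid_mid and the x axis of dispenser, either way round between 0.605 and 0.965 rad and value of joint catch_ring between 0.48 and 1.1 rad), for 0.3 s.
At the end, for the whole second after the job is handed in: The lid is seated in the mouth (centre within 6 mm, flange no more than 3 mm off the plate, upright within 0.12 rad), its bar within 0.18 rad of the yellow marks, the catch ring turned against its spring to 0.48-1.1 rad and still, and the fingers still grip the lid (over 1 N) (all of step 2 and contact force between the fingers and lid above 1 N and velocity of joint catch_ring between -0.1 and 0.1 rad/s); the arm keeps its last pose, push and grip.
It fails at once if the lid is turned into the lock click (ring past 1.25 rad) (value of joint catch_ring above 1.25 rad).
It fails at once if the dish is shoved aside or lifted (over 30 mm) (distance of dish from where it was at the start of the episode above 0.03 m).
It fails at once if the bowl stack is shoved aside or lifted (over 30 mm) (distance of bowls from where it was at the start of the episode above 0.03 m).
It fails at once if the trowel is shoved aside or lifted (over 30 mm) (distance of trowel from where it was at the start of the episode above 0.03 m).
It fails at once if the screw-cap jar is shoved aside or lifted (over 30 mm) (distance of screw_jar from where it was at the start of the episode above 0.03 m).
It also fails if it takes over 48 s, if anything falls off the work surface, if the arm or the gripper's body presses on something with over 40 N, if the wrist force passes 120 N, or if a joint passes its speed limit or range.

ROBOT

A 6-joint arm with a two-finger parallel gripper is mounted at the origin on the work surface. World frame = base frame: x ahead of the robot, y to its left, z up, the work surface at z = 0. Lengths are in m, angles in degrees, forces in N, time in s.
With the tool pointing down it reaches from about 0.35 to 0.875 m from the base axis. Payload 4.2 kg.
Tool frame: the origin (TCP) lies midway between the tips of the shut fingers; the grasp point (between the pads) lies 19 mm behind it; z points along the fingers, y is the direction in which the jaws open and shut (so a half turn about z gives the same grasp; the last joint's range is limited). The gripper opens to 87 mm and grips with 3 to 60 N. Pads are 19 mm wide; open, the fingers measure 117 mm over their backs; the gripper's body (75 mm by 190 mm) begins 51 mm behind the grasp point.
Start: joints at [86.494, 22.042, 0.453, 0, -68.411, -14.817], TCP at [0.196, 0.593, 0.223] pointing down, gripper open.
Joint ranges: [-179.83, 179.83], [-69.29, 118.12], [-61.27, 80.66], [-181.25, 117.63], [-171.15, -9.14], [-177.46, 177.46]. Speed limits (degrees/s): [159.86, 159.86, 180, 180, 180, 180].

INTERFACE

Orientations are given as a 3x3 rotation matrix whose columns are the frame's x, y, z axes.
In Python, from station import sense, capture, calibration, finish_job gives the robot as it stands.
- The arm moves only by the tool carry_out, never from a script. Its argument "commands" is one flat list of numbers, 6 for each row, row after row: the shift along the tool's x, y, z in mm, then the turn, a rotation vector about the tool's x, y, z in rad. A call has 1 to 5 rows; each row shifts and turns the pose as measured when the row begins, along the tool's axes as they then stand; what a row does not reach is not made up. A row lasts 1/8 s, in which the tool goes at most 62.5 mm and 10.7 degrees, less where a joint would pass 70% of its speed; a pose out of reach is approached as far as the arm can. A call is refused whole if a number of a shift passes 62.5 or a number of a turn 0.188, either way. A call with a gripper value outside its range is refused whole. "grip" is the finger opening in mm, from 0 to 87, set as the call begins (left out, the last holds). The fingers move at their own pace and stop on an object; the grip force is fixed at half the most. Time passes only in rows, so rows that do not move let the fingers close. It gives the time, the measured TCP pose, the force and the opening at its end, in the units of the state.
- sense(): the state, without advancing time (a new reading comes with each control period).
- capture(name): name is "scene" or "top"; returns the picture (480x640x3 uint8, red, green, blue); there is no depth.
- calibration(name): a dict with "fx", "fy", "cx", "cy" (pixels), "rvec" (rotation vector, rad) and "tvec" (3), from world to camera coordinates, as OpenCV has them. Camera axes: x right, y down, z forward; pixel columns grow to the right and rows downward; lengths in m; the calibration is good to about 2 mm. A picture is of the moment at which its call begins. calibration takes no time and is no camera call.
- finish_job(): hands the job in, once; it reports no verdict.
The state is a dict: "time_s": time; "joints": joint angles; "joint_velocities": joint speeds; "effort": joint torques, N m; "tcp_pos": TCP position; "ee_rot": TCP orientation; "wrist_force": force on the tool from outside, world axes, zero at the start; "moment": the same for the moment, N m; "gripper_width": opening from 0.0 (shut) to 1.0 (fully open).
Only numpy, scipy, OpenCV 4.12 (cv2) and the standard library are available. Lean on these libraries where they do the work, as an engineer would, in place of code of your own. Each camera call takes 0.05 s, during which the arm holds its last target.

## Working session

There is one attempt and no reset: what is moved stays moved. The work goes in short steps, Python scripts to look and compute and a tool call to move; the robot and the scene stay as the last step left them, time stands still between calls to the robot, and variables do not carry over. Pictures are saved under pics/ and viewed, and the job is handed in when it is done.

Besides the shell and the picture viewer there is one more tool, called after "Call:" by a JSON object that holds its "fn" and its "kwargs", one argument or row to a line. carry_out: Moves the arm, as the interface text tells. Its arguments: {"type":"object","properties":{"commands":{"type":"array"},"grip":{"type":"number"}},"required":["commands"]}

```bash
mkdir -p pics; ls; python3 - <<'E'
from station import *
import cv2
for n in("scene","top"):
    cv2.imwrite(f"pics/{n}0.png",capture(n)[:,:,::-1]); print(calibration(n))
print(sense())
E
```

```text
pics
{'fx': 494.31407629852447, 'fy': 494.31407629852447, 'cx': 318.4680717892969, 'cy': 238.48326028215828, 'rvec': array([ 0.77455022,  2.58951233, -1.13687466]), 'tvec': array([ 0.51503196, -0.09089228,  1.44807441])}
{'fx': 470.4302979420379, 'fy': 470.4302979420379, 'cx': 316.2182128843482, 'cy': 237.891010375348, 'rvec': array([ 2.14848825, -2.08006358,  0.21266852]), 'tvec': array([-0.07675154,  0.58468061,  1.40370311])}
{'time_s': 0.1, 'joints': array([ 8.64939460e+01,  2.20865978e+01,  3.86753683e-01, -2.47459074e-02,
       -6.84101984e+01, -1.48159387e+01]), 'joint_velocities': array([-0.02953235, -0.13999107,  0.07729922,  0.1904254 , -0.01497687,
       -0.00467639]), 'effort': array([-3.66894346e-04, -3.91687167e+01,  1.87936699e+01,  4.23190087e+00,
        1.35012501e-02, -7.12099632e-05]), 'tcp_pos': array([0.19629679, 0.59280629, 0.22156207]), 'ee_rot': array([[ 9.49254819e-01, -3.14507583e-01, -5.18295463e-04],
       [-3.14507993e-01, -9.49252938e-01, -1.89241759e-03],
       [ 1.03186190e-04,  1.95939458e-03, -9.99998075e-01]]), 'wrist_force': array([-0.75614398, -0.49562337,  0.2710132 ]), 'moment': array([ 0.04658356, -0.02885693,  0.00368382]), 'gripper_width': 0.9979238329986299}
```

View pics/scene0.png

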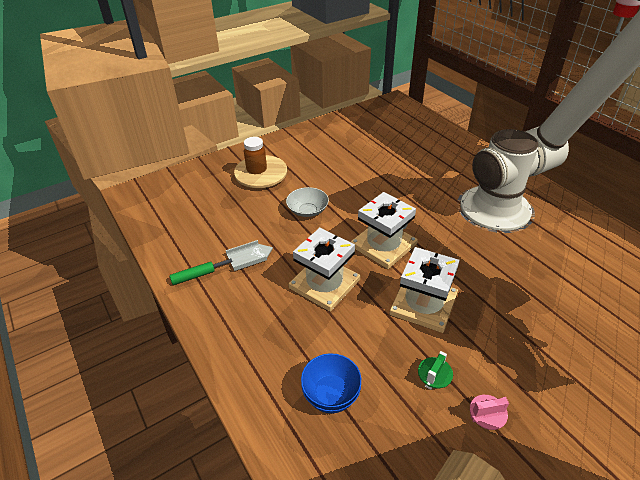

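View pics/top0.png

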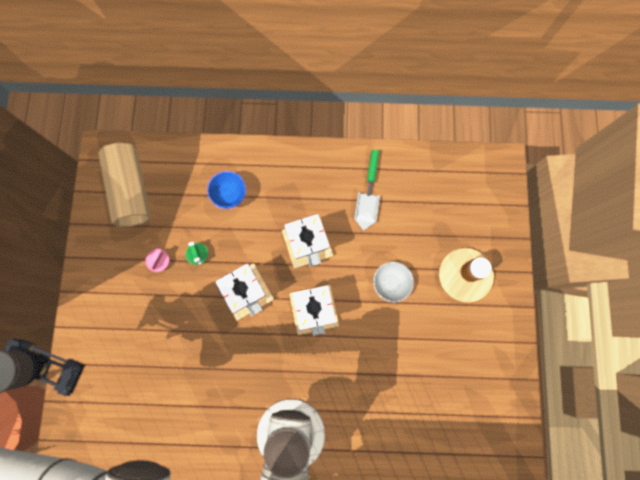

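The pictures show one green lid: top (197,253), scene (436,371). The pink one, top (157,260), scene (489,411), is not meant. The dispenser candidates are top (307,240), (240,288) and (314,308). The base is at about (290,435), so (307,240) looks farthest. I'll check this in metres and in close crops.

```bash
cat > h.py <<'E'
import numpy as np, cv2
from station import *
def RT(n):
    c=calibration(n); R=cv2.Rodrigues(c["rvec"])[0]; return c,R,np.array(c["tvec"]).ravel()
def ray(n,u,v,z):
    c,R,t=RT(n); d=R.T@np.array([(u-c["cx"])/c["fx"],(v-c["cy"])/c["fy"],1]); o=-R.T@t
    return o+d*(z-o[2])/d[2]
def proj(n,P):
    c,R,t=RT(n); p=(R@np.atleast_2d(P).T).T+t
    return np.c_[c["fx"]*p[:,0]/p[:,2]+c["cx"],c["fy"]*p[:,1]/p[:,2]+c["cy"]]
def crop(img,u,v,w,h,s,f):
    c=img[v-h:v+h,u-w:u+w]; cv2.imwrite(f,cv2.resize(c,None,fx=s,fy=s,interpolation=cv2.INTER_NEAREST))
E
python3 - <<'E'
from h import *
t=cv2.imread("pics/top0.png"); s=cv2.imread("pics/scene0.png")
for p in((307,236),(240,288),(314,308)):
    q=ray("top",*p,.126); print(p,q.round(4),np.hypot(*q[:2]))
for p in((324,248),(388,212),(431,270)): print("sc",p,ray("scene",*p,.126).round(4))
print("lid",ray("top",197,253,.03),ray("scene",436,371,.03))
a=[ (t,307,240,30,30),(t,197,253,30,30),(s,324,250,40,30),(s,436,371,40,30)]
o=[cv2.resize(i[v-h:v+h,u-w:u+w],(400,300) if w==40 else (300,300),interpolation=cv2.INTER_CUBIC) for i,u,v,w,h in a]
cv2.imwrite("pics/c1.png",np.vstack([np.hstack([o[0],o[2]]),np.hstack([o[1],o[3]])]))
E
```

```text
(307, 236) [ 0.578  -0.0306  0.126 ] 0.5788508960574527
(240, 288) [0.4177 0.1581 0.126 ] 0.44663114882451144
(314, 308) [ 0.3672 -0.0584  0.126 ] 0.3718049101678725
sc (324, 248) [ 0.578  -0.0261  0.126 ]
sc (388, 212) [ 0.3724 -0.0451  0.126 ]
sc (431, 270) [0.4195 0.1653 0.126 ]
lid [0.53204934 0.31626495 0.03      ] [0.53309066 0.32449842 0.03      ]
```

View pics/c1.png

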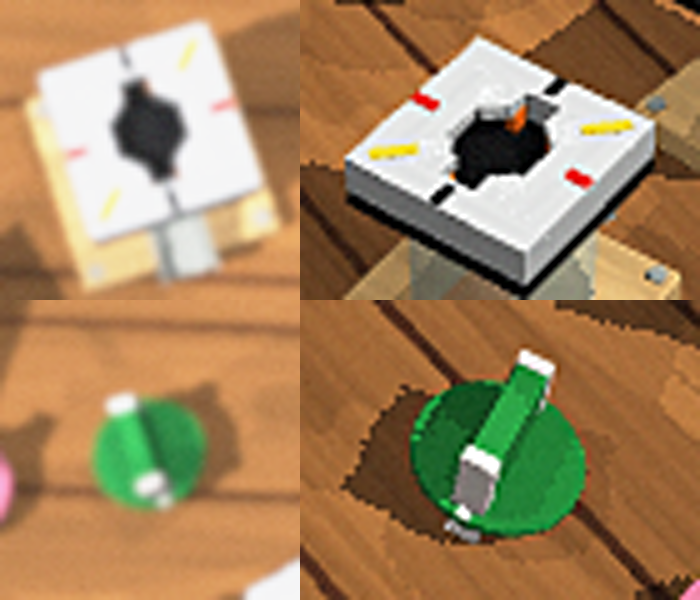

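```bash
cat > fit.py <<'E'
from h import *
from scipy.optimize import least_squares
def model(p,L):
    c,s=np.cos(p[2]),np.sin(p[2]); L=np.array(L,float)
    return np.c_[p[0]+c*L[:,0]-s*L[:,1],p[1]+s*L[:,0]+c*L[:,1],L[:,2]]
def fit(obs,p0):  # obs: {cam:(localpts, pix)}
    f=lambda p:np.concatenate([(proj(n,model(p,L))-np.array(q)).ravel() for n,(L,q) in obs.items()])
    r=least_squares(f,p0); return r.x,np.abs(r.fun).max(),np.sqrt((r.fun**2).mean())
cc=lambda X,u0,v0,s=5:(np.array(X,float)+.5)/s-.5+[u0,v0]
E
python3 - <<'E'
from fit import *
# dispenser: chute toward -x (toward robot). plate corners; yaw ~ 17deg
top=cc([(38,72),(207,20),(268,190),(98,243)],277,210); sc=cc([(180,38),(355,125),(225,250),(47,160)],284,220)
a=.052
T=[(a,a,.126),(a,-a,.126),(-a,-a,.126),(-a,a,.126)]
for p in sc: print(ray("scene",*p,.126).round(3))
for p in top: print(ray("top",*p,.126).round(3))
S=[]
w=[ray("scene",*p,.126) for p in sc]
for q in w:
    S.append(T[np.argmin([np.hypot(*(q-t)[:2]) for t in model((.578,-.03,np.radians(17)),T)])])
print(S)
for o in({"top":(T,top)},{"scene":(S,sc)},{"top":(T,top),"scene":(S,sc)}):
    r=fit(o,[.578,-.03,.3]); print(r,np.degrees(r[0][2]))
# lid
b=.03;h=.007
sc=cc([(223,50),(255,62),(165,148),(200,160)],396,341)
w=[ray("scene",*p,.055) for p in sc]; print(np.round(w,4))
top=cc([(121,104),(150,183)],167,223); print([ray("top",*p,.055).round(4) for p in top])
E
```

```text
[ 0.547 -0.093  0.126]
[0.512 0.004 0.126]
[0.608 0.038 0.126]
[ 0.644 -0.056  0.126]
[0.612 0.039 0.126]
[ 0.648 -0.061  0.126]
[ 0.545 -0.1    0.126]
[ 0.51  -0.001  0.126]
[(-0.052, -0.052, 0.126), (-0.052, 0.052, 0.126), (0.052, 0.052, 0.126), (0.052, -0.052, 0.126)]
(array([ 0.57885807, -0.03101531,  0.35543392]), np.float64(0.9921438973504735), np.float64(0.7269943459479612)) 20.36486365912444
(array([ 0.57755352, -0.02700398,  0.35158211]), np.float64(0.7251062825933445), np.float64(0.3603947315849325)) 20.144170970065794
(array([ 0.57778335, -0.02894633,  0.35371241]), np.float64(1.533582515690398), np.float64(0.7779983191390197)) 20.26622823933985
[[0.5064 0.303  0.055 ]
 [0.4995 0.3147 0.055 ]
 [0.5579 0.3247 0.055 ]
 [0.55   0.3365 0.055 ]]
[array([0.5576, 0.3315, 0.055 ]), array([0.5086, 0.3094, 0.055 ])]
```

```bash
cat > lidfit.py <<'E'
from fit import *
from scipy.optimize import minimize
S=8
def hull(img,pts):
    cv2.fillConvexPoly(img,cv2.convexHull(np.round(pts).astype(np.int32)),1.)
th=np.linspace(0,2*np.pi,48,endpoint=False)
def render(n,p,z0,box,parts=("fl","bar","spig","lug")):
    u0,v0,w,h=box; im=np.zeros((h*S,w*S),np.float32)
    def add(L):
        P=model(p,L); P[:,2]+=z0; hull(im,(proj(n,P)-[u0,v0]+.5)*S-.5)
    cyl=lambda r,a,b:np.vstack([np.c_[r*np.cos(th),r*np.sin(th),0*th+z] for z in(a,b)])
    bx=lambda x0,x1,y,a,b:np.array([(x,s*y,z) for x in(x0,x1) for s in(-1,1) for z in(a,b)])
    if "spig" in parts: add(cyl(.02,.003,.018))
    if "lug" in parts:
        add(bx(.015,.031,.007,.0015,.0075)); add(bx(-.031,-.015,.007,.0015,.0075))
    if "fl" in parts: add(cyl(.036,.018,.023))
    if "bar" in parts: add(bx(-.03,.03,.007,.023,.055))
    im=cv2.GaussianBlur(im,(0,0),.45*S)
    return cv2.resize(im,(w,h),interpolation=cv2.INTER_AREA)
def lidmask(img,box):
    u0,v0,w,h=box; c=cv2.cvtColor(img[v0:v0+h,u0:u0+w],cv2.COLOR_BGR2HSV).astype(int); H,s,V=c[...,0],c[...,1],c[...,2]
    return (((H>40)&(H<90)&(s>70))|((s<75)&(V>110))).astype(np.float32)
def iou(p,n,m,z0,box,parts=("fl","bar","spig","lug")):
    r=render(n,p,z0,box,parts); return ((r-cv2.GaussianBlur(m,(0,0),.35))**2).sum()
def lid_fit(n,img,p0,z0,box,parts=("fl","bar","spig","lug")):
    m=lidmask(img,box)
    f=lambda q:iou((q[0]/1000,q[1]/1000,q[2]/30),n,m,z0,box,parts)
    x0=np.array([p0[0]*1000,p0[1]*1000,p0[2]*30])
    r=minimize(f,x0,method="Nelder-Mead",options=dict(initial_simplex=np.array([x0,x0+[3,0,0],x0+[0,3,0],x0+[0,0,3]]),xatol=.05,fatol=.01))
    return np.array([r.x[0]/1000,r.x[1]/1000,r.x[2]/30]),r.fun,m
E
python3 - <<'E'
from lidfit import *
for n,b in(("top",(180,236,36,36)),("scene",(408,342,56,56))):
    im=cv2.imread(f"pics/{n}0.png"); p,f,m=lid_fit(n,im,(.532,.32,.4),0,b); print(n,p.round(4),np.degrees(p[2]),f,m.sum())
    r=render(n,p,0,b); u,v,w,h=b
    o=np.hstack([cv2.resize(x,(350,350),interpolation=cv2.INTER_NEAREST) for x in(im[v:v+h,u:u+w],cv2.merge([m*255,r*255,r*0]).astype(np.uint8))]); cv2.imwrite(f"pics/f_{n}.png",o)
cv2.imwrite("pics/f.png",np.vstack([cv2.imread("pics/f_top.png"),cv2.imread("pics/f_scene.png")])[:, :])
i=cv2.imread("pics/f.png"); cv2.imwrite("pics/f.png",cv2.resize(i,(600,600)))
E
```

```text
top [0.5331 0.3206 0.4114] 23.572650665213796 14.321932792663574 412.0
scene [0.5308 0.321  0.4037] 23.129141877623518 23.29618263244629 921.0
```

View pics/f.png

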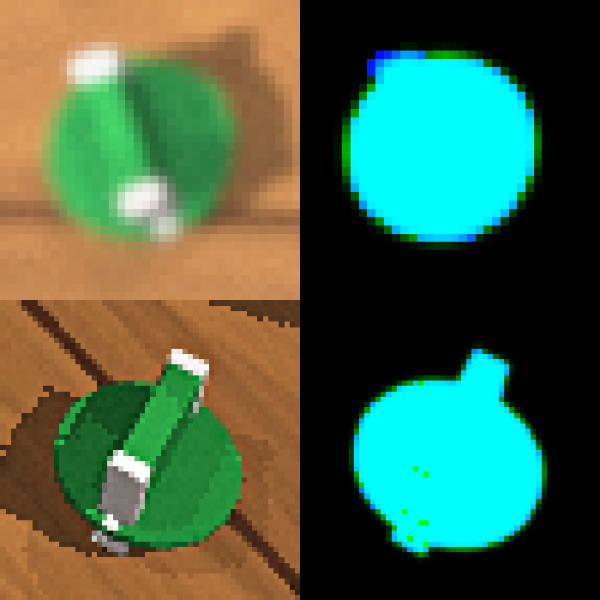

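Lid at about (0.532, 0.321), bar yaw 23.3°, with both cameras agreeing within 2.3 mm. The farthest dispenser is at about (0.578, -0.029), yaw 20.3°. Now I move above the lid.

Call:
{"fn": "carry_out", "kwargs": {
  "commands": [50, 19, 0, 0, 0, 0, 50, 19, 0, 0, 0, 0, 50, 19, 0, 0, 0, 0, 50, 19, 0, 0, 0, 0, 50, 19, 0, 0, 0, 0],
  "grip": 87
}}

```text
time_s: 0.72
tcp_pos: [0.4061, 0.4212, 0.2186]
ee_rot: [[0.952, -0.307, -0.003], [-0.307, -0.952, -0.006], [-0.001, 0.007, -1.0]]
wrist_force: [0.6, 0.8, -0.3]
gripper_width: 1.002
```

Call:
{"fn": "carry_out", "kwargs": {
  "commands": [50, 19, 0, 0, 0, 0, 50, 19, 0, 0, 0, 0, 0, 0, 0, 0, 0, -0.18, 0, 0, 0, 0, 0, -0.18, 0, 0, 0, 0, 0, -0.18]
}}

```text
time_s: 1.35
tcp_pos: [0.4943, 0.3469, 0.2156]
ee_rot: [[0.972, 0.235, -0.007], [0.235, -0.972, -0.01], [-0.01, 0.008, -1.0]]
wrist_force: [1.2, 0.7, -0.5]
gripper_width: 0.999
```

```bash
cat > to.py <<'E'
from h import *
def delta(x,y,z,yaw):
    s=sense(); R=s["ee_rot"]; p=s["tcp_pos"]
    cy,sy=np.cos(yaw),np.sin(yaw); Rt=np.array([[cy,sy,0],[sy,-cy,0],[0,0,-1.]])
    d=R.T@(np.array([x,y,z])-p)*1000; r=cv2.Rodrigues(R.T@Rt)[0].ravel()
    print("t",s["time_s"],"pos",p.round(4),"yaw",np.degrees(np.arctan2(R[1,0],R[0,0])).round(2),"j",s["joints"].round(1),"F",s["wrist_force"].round(1),"g",round(s["gripper_width"]*87,1))
    print("shift mm",d.round(1),"turn",r.round(3))
E
python3 -c "
from to import *
delta(.532,.3208,.13,np.radians(23.3))"
```

```text
t 1.35 pos [0.4943 0.3469 0.2156] yaw 13.56 j [ 50.4  20.6  -2.8   0.1 -67.3  53.1] F [ 1.2  0.7 -0.5] g 86.9
shift mm [31.4 33.5 85.6] turn [ 0.008  0.01  -0.17 ]
```

Call:
{"fn": "carry_out", "kwargs": {
  "commands": [16, 17, 28, 0.004, 0.005, -0.17, 10, 20, 28, 0.004, 0.005, 0, 8, 0, 28, 0, 0, 0, 0, 0, 0, 0, 0, 0]
}}

```text
time_s: 1.85
tcp_pos: [0.5384, 0.3214, 0.1281]
ee_rot: [[0.916, 0.402, -0.003], [0.402, -0.916, 0.0], [-0.003, -0.001, -1.0]]
wrist_force: [-0.0, -0.7, 0.1]
gripper_width: 0.998
```

```bash
python3 -c "
from to import *
delta(.532,.3208,.028,np.radians(23.3))"
```

```text
t 1.85 pos [0.5384 0.3214 0.1281] yaw 23.7 j [ 45.5  26.7  -6.4  -0.1 -57.   68.2] F [-0.  -0.7  0.1] g 86.8
shift mm [ -5.9  -1.9 100.2] turn [-0.001  0.003  0.007]
```

Call:
{"fn": "carry_out", "kwargs": {
  "commands": [-6, -2, 10, 0, 0, 0, 0, 0, 25, 0, 0, 0, 0, 0, 25, 0, 0, 0, 0, 0, 20, 0, 0, 0, 0, 0, 0, 0, 0, 0]
}}

```text
time_s: 2.48
tcp_pos: [0.5307, 0.3234, 0.0508]
ee_rot: [[0.914, 0.405, 0.003], [0.405, -0.914, 0.005], [0.005, -0.004, -1.0]]
wrist_force: [0.4, -0.7, -0.1]
gripper_width: 0.996
```

```bash
python3 -c "
from to import *
delta(.532,.3208,.028,np.radians(23.3))
for n in('top','scene'): cv2.imwrite(f'pics/{n}1.png',capture(n)[:,:,::-1])
a=cv2.imread('pics/scene1.png')[290:430,350:530];b=cv2.imread('pics/top1.png')[200:300,130:260]
cv2.imwrite('pics/c2.png',np.hstack([cv2.resize(a,(400,311)),cv2.resize(b,(400,311))]))"
```

```text
t 2.475 pos [0.5307 0.3234 0.0508] yaw 23.87 j [ 46.2  31.  -12.   -0.1 -46.7  67.8] F [ 0.4 -0.7 -0.1] g 86.7
shift mm [-0.   3.  22.8] turn [-0.004 -0.005  0.01 ]
```

View pics/c2.png

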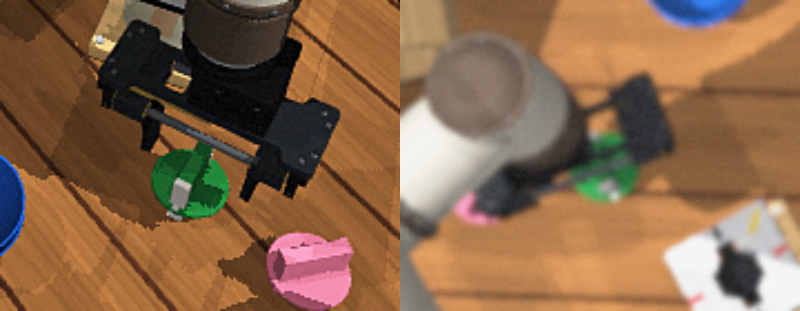

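The jaws straddle the bar in the scene crop, with the lid at about scene pixel (436,371). The pink one stands clear. Down and grip.

Call:
{"fn": "carry_out", "kwargs": {
  "commands": [0, 3, 12, -0.004, -0.005, 0.01, 0, 0, 10.5, 0, 0, 0, 0, 0, 0, 0, 0, 0]
}}

```text
time_s: 2.95
tcp_pos: [0.5343, 0.3226, 0.0312]
ee_rot: [[0.918, 0.396, 0.006], [0.395, -0.918, 0.005], [0.007, -0.002, -1.0]]
wrist_force: [0.3, 0.8, 0.3]
gripper_width: 0.998
```

```bash
python3 -c "
from to import *
delta(.532,.3208,.028,np.radians(23.3))"
```

```text
t 2.95 pos [0.5343 0.3226 0.0312] yaw 23.3 j [ 46.   32.5 -12.7   0.1 -44.3  67.3] F [0.3 0.8 0.3] g 86.8
shift mm [-2.9  0.8  3.2] turn [-0.002 -0.007 -0.   ]
```

Call:
{"fn": "carry_out", "kwargs": {
  "commands": [-3, 0.5, 2, -0.002, -0.005, 0, 0, 0, 0, 0, 0, 0]
}}

```text
time_s: 3.2
tcp_pos: [0.5318, 0.3209, 0.0291]
ee_rot: [[0.918, 0.395, 0.002], [0.395, -0.918, 0.001], [0.002, -0.0, -1.0]]
wrist_force: [0.2, 0.2, -0.1]
gripper_width: 0.998
```

```bash
python3 -c "
from to import *
delta(.532,.3208,.028,np.radians(23.3))"
```

```text
t 3.2 pos [0.5318 0.3209 0.0291] yaw 23.29 j [ 46.   32.6 -13.    0.1 -44.3  67.2] F [ 0.2  0.2 -0.1] g 86.8
shift mm [0.1 0.2 1.1] turn [-0.    -0.002 -0.   ]
```

Call:
{"fn": "carry_out", "kwargs": {
  "commands": [0, 0, 0, 0, 0, 0, 0, 0, 0, 0, 0, 0, 0, 0, 0, 0, 0, 0, 0, 0, 0, 0, 0, 0, 0, 0, 0, 0, 0, 0],
  "grip": 0
}}

```text
time_s: 3.82
tcp_pos: [0.5322, 0.3213, 0.0298]
ee_rot: [[0.918, 0.396, 0.003], [0.396, -0.918, 0.002], [0.004, -0.0, -1.0]]
wrist_force: [0.2, 0.3, 0.7]
gripper_width: 0.517
```

```bash
python3 -c "
from to import *
delta(.532,.3208,.028,np.radians(23.3));print(sense()['moment'])"
```

```text
t 3.825 pos [0.5322 0.3213 0.0298] yaw 23.3 j [ 46.   32.5 -13.    0.1 -44.3  67.2] F [0.2 0.3 0.7] g 45.0
shift mm [-0.4  0.4  1.8] turn [-0.    -0.004  0.   ]
[-0.02303942 -0.0047174  -0.01030904]
```

Call:
{"fn": "carry_out", "kwargs": {
  "commands": [0, 0, 0, 0, 0, 0, 0, 0, 0, 0, 0, 0, 0, 0, 0, 0, 0, 0, 0, 0, 0, 0, 0, 0, 0, 0, 0, 0, 0, 0]
}}

```text
time_s: 4.45
tcp_pos: [0.5321, 0.3212, 0.0297]
ee_rot: [[0.918, 0.396, 0.003], [0.396, -0.918, 0.002], [0.003, -0.0, -1.0]]
wrist_force: [0.5, 0.4, 0.1]
gripper_width: 0.16
```

```bash
python3 -c "
from to import *
delta(.532,.3208,.028,np.radians(23.3));print(sense()['moment'])"
```

```text
t 4.45 pos [0.5321 0.3212 0.0297] yaw 23.3 j [ 46.   32.5 -13.    0.1 -44.3  67.2] F [0.5 0.4 0.1] g 13.9
shift mm [-0.3  0.3  1.7] turn [-0.    -0.003 -0.   ]
[-0.02891029 -0.02145902  0.01903193]
```

Gripped at 13.9 mm, matching the 14 mm bar. Lifting.

Call:
{"fn": "carry_out", "kwargs": {
  "commands": [0, 0, -20, 0, 0, 0, 0, 0, -40, 0, 0, 0, 0, 0, -40, 0, 0, 0, 0, 0, -40, 0, 0, 0, 0, 0, -35, 0, 0, 0]
}}

```text
time_s: 5.08
tcp_pos: [0.5288, 0.3188, 0.2033]
ee_rot: [[0.919, 0.394, -0.008], [0.394, -0.919, -0.007], [-0.01, 0.003, -1.0]]
wrist_force: [-0.0, 0.4, -2.0]
gripper_width: 0.156
```

```bash
python3 -c "
from to import *
delta(.578,-.029,.19,np.radians(20.3))"
```

```text
t 5.075 pos [0.5288 0.3188 0.2033] yaw 23.21 j [ 46.   22.4  -1.8  -0.1 -66.4  67.2] F [-0.   0.4 -2. ] g 13.6
shift mm [-91.7 339.   15.3] turn [0.003 0.01  0.051]
```

Call:
{"fn": "carry_out", "kwargs": {
  "commands": [-11, 35, 0, 0, 0, 0.01, -11, 42, 0, 0, 0, 0.01, -11, 42, 0, 0, 0, 0.01, -11, 42, 0, 0, 0, 0.01, -11, 42, 0, 0, 0, 0.01]
}}

```text
time_s: 5.7
tcp_pos: [0.5544, 0.1082, 0.2061]
ee_rot: [[0.936, 0.351, -0.005], [0.351, -0.936, -0.001], [-0.005, -0.0, -1.0]]
wrist_force: [0.5, 0.3, -1.6]
gripper_width: 0.159
```

```bash
python3 -c "
from to import *
delta(.578,-.029,.19,np.radians(20.3))"
```

```text
t 5.7 pos [0.5544 0.1082 0.2061] yaw 20.58 j [ 27.4  17.1  -9.4  -0.1 -63.8  83.2] F [ 0.5  0.3 -1.6] g 13.8
shift mm [-26.  136.8  16.2] turn [-0.     0.005  0.005]
```

Call:
{"fn": "carry_out", "kwargs": {
  "commands": [-8, 42, 4, 0, 0, 0, -8, 42, 4, 0, 0, 0, -6, 32, 4, 0, 0, 0, -2, 12, 4, 0, 0, 0, 0, 0, 0, 0, 0, 0]
}}

```text
time_s: 6.32
tcp_pos: [0.5751, -0.0266, 0.1879]
ee_rot: [[0.938, 0.347, -0.009], [0.347, -0.938, -0.0], [-0.008, -0.003, -1.0]]
wrist_force: [-0.1, 0.6, -1.2]
gripper_width: 0.16
```

```bash
python3 -c "
from to import *
delta(.578,-.029,.16,np.radians(20.3))
for n in('top','scene'): cv2.imwrite(f'pics/{n}2.png',capture(n)[:,:,::-1])
a=cv2.imread('pics/scene2.png')[190:320,240:400];b=cv2.imread('pics/top2.png')[190:290,240:370]
cv2.imwrite('pics/c3.png',np.hstack([cv2.resize(a,(400,325)),cv2.resize(b,(400,325))]))"
```

```text
t 6.325 pos [ 0.5751 -0.0266  0.1879] yaw 20.31 j [ 13.4  19.1  -9.2  -0.1 -62.2  96.9] F [-0.1  0.6 -1.2] g 13.9
shift mm [ 2.2  3.3 27.8] turn [-0.003  0.008  0.   ]
```

View pics/c3.png

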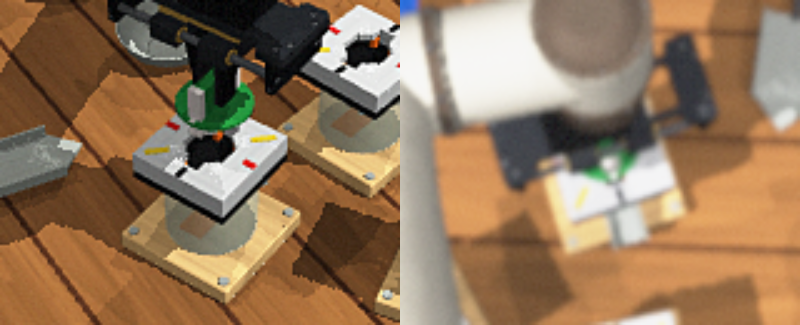

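```bash
cat > dfit.py <<'E'
from lidfit import *
def quad(n,p,box,z=.126):
    u0,v0,w,h=box; im=np.zeros((h*S,w*S),np.float32); a=.052
    hull(im,(proj(n,model(p,[(a,a,z),(a,-a,z),(-a,-a,z),(-a,a,z)]))-[u0,v0]+.5)*S-.5)
    return cv2.resize(cv2.GaussianBlur(im,(0,0),.45*S),(w,h),interpolation=cv2.INTER_AREA)
def disp(n,img,box,thr,p0=(.578,-.029,.354)):
    u,v,w,h=box; g=img[v:v+h,u:u+w].astype(int); V=g.min(2)
    m=((V>thr)).astype(np.uint8)
    k,l,st,_=cv2.connectedComponentsWithStats(m); i=1+np.argmax(st[1:,4])
    hl=cv2.convexHull(np.argwhere(l==i)[:,::-1].astype(np.int32)); m=np.zeros((h,w),np.float32); cv2.fillConvexPoly(m,hl,1.)
    f=lambda q:((quad(n,(q[0]/1000,q[1]/1000,q[2]/30),box)-m)**2).sum()
    x0=np.array([p0[0]*1000,p0[1]*1000,p0[2]*30]); r=minimize(f,x0,method="Nelder-Mead",options=dict(initial_simplex=np.array([x0,x0+[3,0,0],x0+[0,3,0],x0+[0,0,3]]),xatol=.05,fatol=.01))
    return np.array([r.x[0]/1000,r.x[1]/1000,r.x[2]/30]),r.fun,m
E
python3 - <<'E'
from dfit import *
for n,b in(("top",(275,205,64,60)),("scene",(284,220,80,60))):
    im=cv2.imread(f"pics/{n}0.png")
    u,v,w,h=b
    for t in((170,190,205) if n=="top" else (185,200,210)):
        p,f,m=disp(n,im,b,t); print(n,t,p.round(4),np.degrees(p[2]).round(2),f.round(1),m.sum())
    r=quad(n,p,b); cv2.imwrite(f"pics/d_{n}.png",np.hstack([cv2.resize(x,(400,300),interpolation=cv2.INTER_NEAREST) for x in(im[v:v+h,u:u+w],cv2.merge([m*255,r*255,r*0]).astype(np.uint8))]))
cv2.imwrite("pics/d.png",np.vstack([cv2.imread("pics/d_top.png"),cv2.imread("pics/d_scene.png")]))
E
```

```text
top 170 [ 0.5774 -0.0271  0.3735] 21.4 419.8 1675.0
top 190 [ 0.5789 -0.0278  0.3405] 19.51 121.7 1372.0
top 205 [ 0.5788 -0.0277  0.3458] 19.82 81.0 1328.0
scene 185 [ 0.5773 -0.027   0.3559] 20.39 26.4 1422.0
scene 200 [ 0.5774 -0.0275  0.3501] 20.06 26.2 1411.0
scene 210 [ 0.5779 -0.028   0.3534] 20.25 21.1 1394.0
```

View pics/d.png

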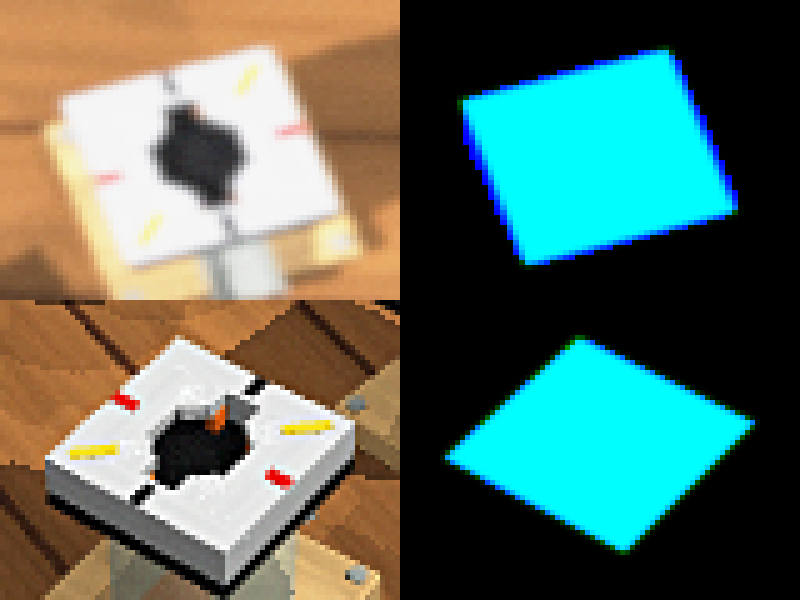

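Both cameras now agree on the mouth: (0.578, -0.0275), yaw 20.1°. I align and lower so that the spigot stays about 4 mm above the plate, then look.

Call:
{"fn": "carry_out", "kwargs": {
  "commands": [3, 1.5, 8, 0, 0.005, 0, 0, 0, 10, 0, 0, 0, 0, 0, 8, 0, 0, 0, 0, 0, 0, 0, 0, 0]
}}

```text
time_s: 6.92
tcp_pos: [0.5785, -0.0231, 0.1603]
ee_rot: [[0.936, 0.352, -0.003], [0.352, -0.936, 0.002], [-0.002, -0.003, -1.0]]
wrist_force: [-0.1, 0.5, -1.3]
gripper_width: 0.154
```

```bash
python3 -c "
from to import *
delta(.5783,-.0272,.16,np.radians(20.1))
for n in('top','scene'): cv2.imwrite(f'pics/{n}3.png',capture(n)[:,:,::-1])
a=cv2.imread('pics/scene3.png')[200:290,280:370];b=cv2.imread('pics/top3.png')[200:280,260:350]
cv2.imwrite('pics/c4.png',np.hstack([cv2.resize(a,(450,450),interpolation=2),cv2.resize(b,(350,450),interpolation=2)]))"
```

```text
t 6.925 pos [ 0.5785 -0.0231  0.1603] yaw 20.63 j [ 13.7  20.6 -11.1  -0.2 -58.4  97.1] F [-0.1  0.5 -1.3] g 13.4
shift mm [-1.6  3.8  0.3] turn [-0.003  0.002  0.009]
```

View pics/c4.png

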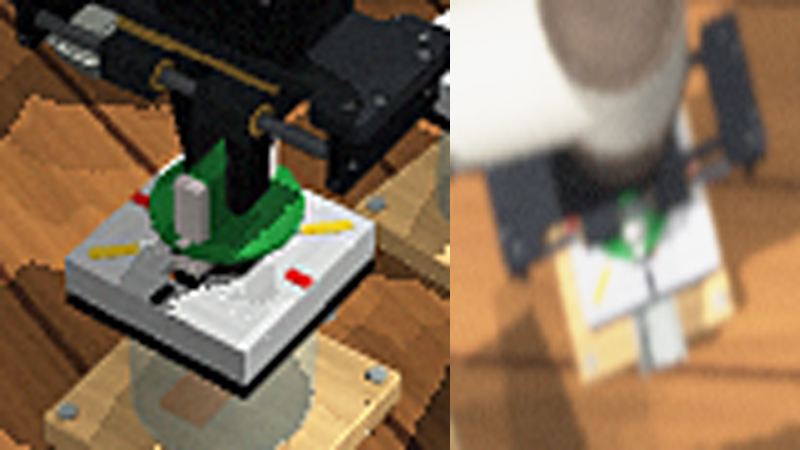

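Call:
{"fn": "carry_out", "kwargs": {
  "commands": [-1.5, 3.8, 0, -0.003, 0.002, 0.009, 0, 0, 0, 0, 0, 0]
}}

```text
time_s: 7.28
tcp_pos: [0.5795, -0.0276, 0.162]
ee_rot: [[0.939, 0.343, 0.003], [0.343, -0.939, -0.0], [0.003, 0.001, -1.0]]
wrist_force: [0.4, -0.2, -1.6]
gripper_width: 0.154
```

```bash
cat > chk.py <<'E'
from to import *
from dfit import *
import sys
k=sys.argv[1]
delta(.5783,-.0272,.16,np.radians(20.1))
s=sense(); p=s["tcp_pos"]; z0=p[2]-.0297; yaw=np.arctan2(s["ee_rot"][1,0],s["ee_rot"][0,0])
im=capture("scene")[:,:,::-1].copy(); cv2.imwrite(f"pics/s{k}.png",im)
# overlay: flange top circle, bottom circle at predicted TCP
big=cv2.resize(im[200:290,280:370],None,fx=6,fy=6,interpolation=cv2.INTER_NEAREST)
def dr(P,c): cv2.polylines(big,[np.round(((proj("scene",P)-[280,200]+.5)*6)).astype(np.int32)],True,c,1)
q=(p[0],p[1],yaw)
for z in(.018,.023):
    P=model(q,np.c_[.036*np.cos(th),.036*np.sin(th),0*th+z]); P[:,2]+=z0; dr(P,(255,0,255))
for e in(1,):
  P=model(q,[(-.03,-.007,.023),(-.03,.007,.023),(-.03,.007,.055),(-.03,-.007,.055)]); P[:,2]+=z0; dr(P,(255,0,255))
d=(.5775,-.0275,np.radians(20.1)); a=.052
dr(model(d,[(a,a,.126),(a,-a,.126),(-a,-a,.126),(-a,a,.126)]),(255,255,0))
cv2.imwrite(f"pics/o{k}.png",big)
E
python3 chk.py 4
```

```text
t 7.275 pos [ 0.5795 -0.0276  0.162 ] yaw 20.08 j [ 13.3  20.5 -11.2   0.1 -58.1  96.8] F [ 0.4 -0.2 -1.6] g 13.4
shift mm [-1.  -0.8  2. ] turn [ 0.001 -0.003 -0.   ]
```

View pics/o4.png

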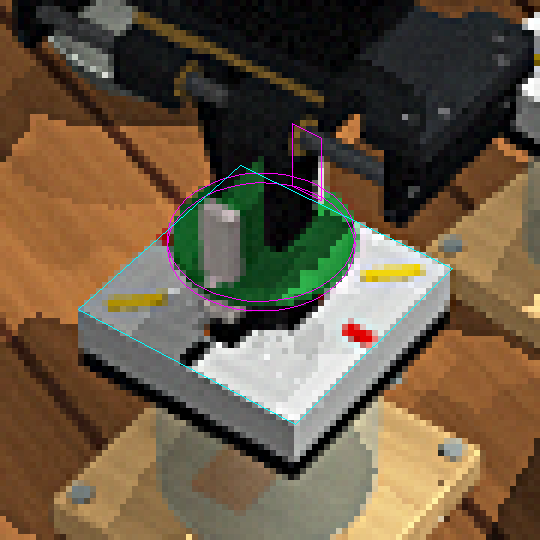

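Call:
{"fn": "carry_out", "kwargs": {
  "commands": [-1, -0.8, 0, 0, -0.003, 0, 0, 0, 0, 0, 0, 0, 0, 0, 0, 0, 0, 0]
}}

```text
time_s: 7.7
tcp_pos: [0.5784, -0.0271, 0.1624]
ee_rot: [[0.939, 0.343, 0.001], [0.343, -0.939, -0.001], [0.001, 0.001, -1.0]]
wrist_force: [-0.0, -1.0, -1.4]
gripper_width: 0.158
```

```bash
python3 -c "
from to import *
delta(.5783,-.0272,.15,np.radians(20.1))"
```

```text
t 7.7 pos [ 0.5784 -0.0271  0.1624] yaw 20.08 j [ 13.4  20.4 -11.3   0.1 -58.3  96.7] F [-0.  -1.  -1.4] g 13.8
shift mm [-0.1  0.  12.4] turn [ 0.001 -0.001 -0.   ]
```

Aligned within 0.2 mm and 0.1°. Lowering in small steps and watching the wrist force.

Call:
{"fn": "carry_out", "kwargs": {
  "commands": [0, 0, 4, 0, 0, 0, 0, 0, 4, 0, 0, 0, 0, 0, 4, 0, 0, 0, 0, 0, 0, 0, 0, 0]
}}

```text
time_s: 8.2
tcp_pos: [0.5782, -0.0271, 0.1491]
ee_rot: [[0.939, 0.343, 0.0], [0.343, -0.939, -0.001], [-0.0, 0.001, -1.0]]
wrist_force: [-0.5, 0.0, -0.7]
gripper_width: 0.151
```

```bash
python3 -c "
from to import *
delta(.5783,-.0272,.138,np.radians(20.1));print(sense()['moment'])"
```

```text
t 8.2 pos [ 0.5782 -0.0271  0.1491] yaw 20.08 j [ 13.4  21.2 -12.2   0.1 -56.6  96.7] F [-0.5  0.  -0.7] g 13.2
shift mm [ 0.1  0.1 11.1] turn [ 0.001  0.    -0.   ]
[-0.0915069  -0.04163095  0.00489883]
```

Call:
{"fn": "carry_out", "kwargs": {
  "commands": [0, 0, 4, 0, 0, 0, 0, 0, 3, 0, 0, 0, 0, 0, 2.5, 0, 0, 0, 0, 0, 0, 0, 0, 0]
}}

```text
time_s: 8.7
tcp_pos: [0.5782, -0.0271, 0.1389]
ee_rot: [[0.939, 0.343, 0.0], [0.343, -0.939, -0.001], [-0.0, 0.001, -1.0]]
wrist_force: [0.1, -0.6, -0.6]
gripper_width: 0.157
```

```bash
python3 -c "
from to import *
delta(.5783,-.0272,.138,np.radians(20.1));print(sense()['moment'])"
```

```text
t 8.7 pos [ 0.5782 -0.0271  0.1389] yaw 20.08 j [ 13.4  21.8 -12.9   0.1 -55.3  96.7] F [ 0.1 -0.6 -0.6] g 13.7
shift mm [0.  0.1 0.9] turn [ 0.001  0.    -0.   ]
[-0.04482762 -0.01733442  0.01546805]
```

Call:
{"fn": "carry_out", "kwargs": {
  "commands": [0, 0, 1, 0, 0, 0, 0, 0, 1, 0, 0, 0, 0, 0, 0, 0, 0, 0]
}}

```text
time_s: 9.07
tcp_pos: [0.5786, -0.0272, 0.1378]
ee_rot: [[0.939, 0.344, 0.002], [0.344, -0.939, -0.001], [0.001, 0.002, -1.0]]
wrist_force: [0.6, -0.5, -1.5]
gripper_width: 0.157
```

```bash
python3 -c "
from to import *
delta(.5783,-.0272,.138,np.radians(20.1));print(sense()['moment'])"; python3 chk.py 5
```

```text
t 9.075 pos [ 0.5786 -0.0272  0.1378] yaw 20.1 j [ 13.4  21.8 -13.    0.1 -55.1  96.7] F [ 0.6 -0.5 -1.5] g 13.6
shift mm [-0.3 -0.  -0.2] turn [ 0.002 -0.001  0.   ]
[-0.07044491 -0.02582411 -0.00195444]
t 9.075 pos [ 0.5786 -0.0272  0.1378] yaw 20.1 j [ 13.4  21.8 -13.    0.1 -55.1  96.7] F [ 0.6 -0.5 -1.5] g 13.6
shift mm [ -0.2  -0.  -22.2] turn [ 0.002 -0.001  0.   ]
```

View pics/o5.png

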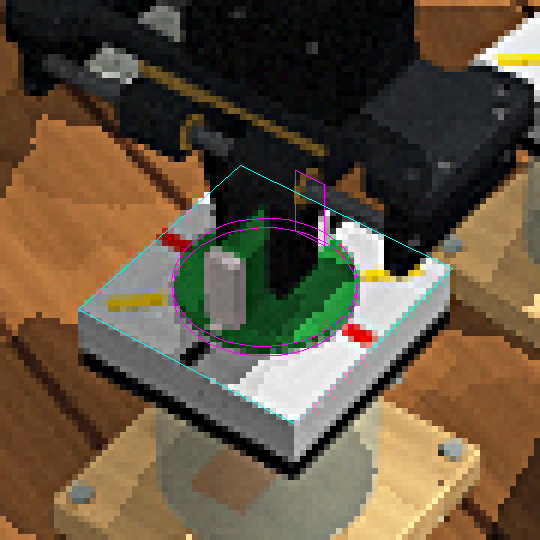

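The lid is in the mouth with its flange practically on the plate, but there's no contact force yet. I press down a little more.

Call:
{"fn": "carry_out", "kwargs": {
  "commands": [0, 0, 1.2, 0, 0, 0, 0, 0, 1.2, 0, 0, 0]
}}

```text
time_s: 9.38
tcp_pos: [0.5788, -0.0273, 0.1377]
ee_rot: [[0.939, 0.345, 0.003], [0.345, -0.939, -0.002], [0.002, 0.003, -1.0]]
wrist_force: [-3.0, 0.9, 6.5]
gripper_width: 0.16
```

```bash
python3 -c "
from to import *
delta(.5783,-.0272,.138,np.radians(20.1));print(sense()['moment'])"
```

```text
t 9.375 pos [ 0.5788 -0.0273  0.1377] yaw 20.16 j [ 13.4  21.8 -13.1   0.2 -55.   96.7] F [-3.   0.9  6.5] g 13.9
shift mm [-0.4 -0.2 -0.3] turn [ 0.003 -0.002  0.001]
[0.39281736 0.95743667 0.05168719]
```

Contact at 6.5 N, so the flange is on the plate. Hold a moment, then twist clockwise (tool z points down, so positive turn).

Call:
{"fn": "carry_out", "kwargs": {
  "commands": [0, 0, 0.3, 0, 0, 0, 0, 0, 0.3, 0, 0, 0, 0, 0, 0.3, 0, 0, 0.1, 0, 0, 0.3, 0, 0, 0.1]
}}

```text
time_s: 9.88
tcp_pos: [0.5785, -0.0279, 0.1378]
ee_rot: [[0.989, 0.147, 0.002], [0.147, -0.989, -0.003], [0.002, 0.004, -1.0]]
wrist_force: [-1.5, -1.7, 2.6]
gripper_width: 0.162
```

```bash
python3 -c "
from to import *
delta(.5783,-.0272,.138,np.radians(20.1-45));print(sense()['moment'])"
```

```text
t 9.875 pos [ 0.5785 -0.0279  0.1378] yaw 8.45 j [ 13.4  21.8 -13.1   0.3 -55.   84.9] F [-1.5 -1.7  2.6] g 14.1
shift mm [-0.1 -0.7 -0.2] turn [ 0.003 -0.003  0.582]
[-0.2721931   0.46323376  0.1618984 ]
```

Call:
{"fn": "carry_out", "kwargs": {
  "commands": [0, 0, 0.3, 0.001, -0.001, 0.14, 0, 0, 0.3, 0.001, -0.001, 0.14, 0, 0, 0.3, 0, 0, 0.14, 0, 0, 0.3, 0, 0, 0]
}}

```text
time_s: 10.38
tcp_pos: [0.5788, -0.0279, 0.1377]
ee_rot: [[0.96, -0.279, 0.001], [-0.279, -0.96, -0.002], [0.002, 0.001, -1.0]]
wrist_force: [-2.7, -0.8, 3.9]
gripper_width: 0.158
```

```bash
python3 -c "
from to import *
delta(.5783,-.0272,.138,np.radians(20.1-45));print(sense()['moment'])";python3 chk.py 6
```

```text
t 10.375 pos [ 0.5788 -0.0279  0.1377] yaw -16.22 j [ 13.3  21.8 -13.    0.1 -55.1  60.4] F [-2.7 -0.8  3.9] g 13.8
shift mm [-0.7 -0.5 -0.3] turn [ 0.001 -0.002  0.152]
[ 0.09413745  0.50038764 -0.00762495]
t 10.375 pos [ 0.5788 -0.0279  0.1377] yaw -16.22 j [ 13.3  21.8 -13.    0.1 -55.1  60.4] F [-2.7 -0.8  3.9] g 13.8
shift mm [ -0.6  -0.5 -22.3] turn [ 0.002 -0.001 -0.634]
```

View pics/o6.png

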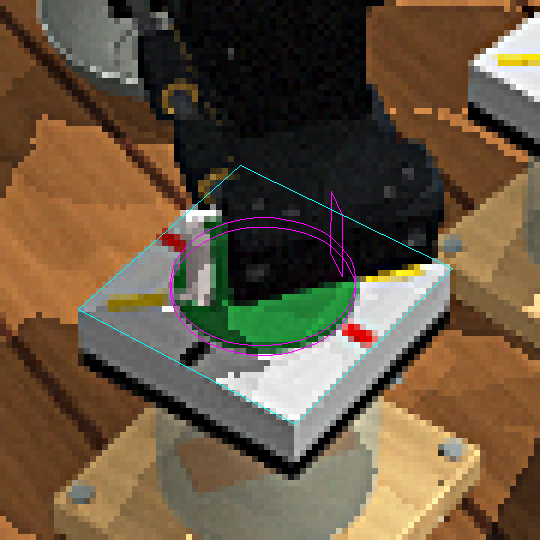

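The bar follows the fingers: its end is at crop (200,280), closing on the yellow mark at (135,302). About 0.15 rad is left.

Call:
{"fn": "carry_out", "kwargs": {
  "commands": [-0.3, -0.3, 0.3, 0.001, -0.001, 0.08, 0, 0, 0.3, 0, 0, 0.075, 0, 0, 0.3, 0, 0, 0, 0, 0, 0.3, 0, 0, 0]
}}

```text
time_s: 10.92
tcp_pos: [0.5789, -0.0278, 0.1377]
ee_rot: [[0.908, -0.418, 0.002], [-0.418, -0.908, -0.001], [0.002, 0.0, -1.0]]
wrist_force: [-2.5, 0.9, 5.3]
gripper_width: 0.157
```

```bash
python3 -c "
from to import *
delta(.5783,-.0272,.138,np.radians(20.1-45));print(sense()['moment'],sense()['joint_velocities'])";python3 chk.py 7; python3 -c "
from h import *
a=capture('top')[:,:,::-1][200:280,260:350]; cv2.imwrite('pics/t7.png',cv2.resize(a,None,fx=6,fy=6,interpolation=2))"
```

```text
t 10.925 pos [ 0.5789 -0.0278  0.1377] yaw -24.73 j [ 13.3  21.8 -13.    0.1 -55.1  51.9] F [-2.5  0.9  5.3] g 13.7
shift mm [-0.8 -0.3 -0.4] turn [ 0.    -0.002  0.003]
[0.32736111 0.78890427 0.04239334] [ 0.05602292 -0.02067384 -0.06238493  0.05822457  0.15748682  0.76603766]
t 10.925 pos [ 0.5789 -0.0278  0.1377] yaw -24.73 j [ 13.3  21.8 -13.    0.1 -55.1  51.9] F [-2.5  0.9  5.3] g 13.7
shift mm [ -0.8  -0.3 -22.4] turn [ 0.001 -0.002 -0.782]
```

View pics/o7.png

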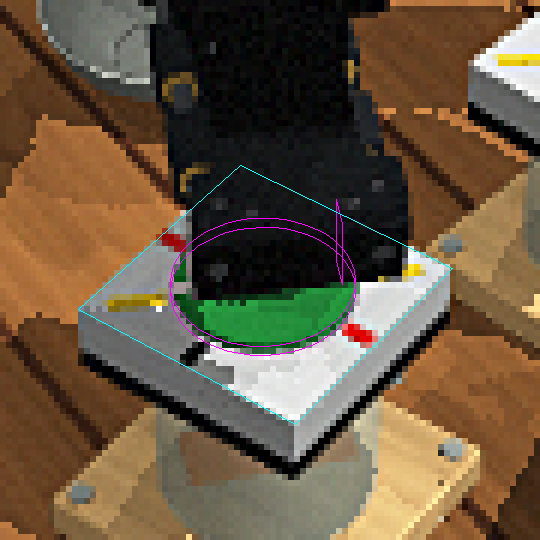

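View pics/t7.png

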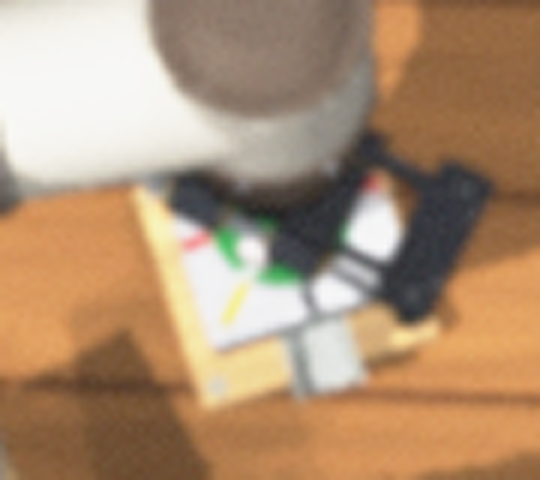

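The top crop shows the bar's white end at (258,245), in line with the yellow mark at (237,300). Now a short hold to satisfy step 2 and check that it's still.

Call:
{"fn": "carry_out", "kwargs": {
  "commands": [0, 0, 0.2, 0, 0, 0, 0, 0, 0.2, 0, 0, 0, 0, 0, 0.2, 0, 0, 0.01, 0, 0, 0.2, 0, 0, 0]
}}

```text
time_s: 11.52
tcp_pos: [0.5789, -0.0278, 0.1376]
ee_rot: [[0.906, -0.423, 0.002], [-0.423, -0.906, -0.001], [0.003, 0.0, -1.0]]
wrist_force: [-2.1, 0.7, 4.8]
gripper_width: 0.157
```

```bash
python3 -c "
from to import *
for i in range(5):
    delta(.5783,-.0272,.138,np.radians(20.1-45)); s=sense(); print(s['moment'][2],s['joint_velocities'].round(2),s['effort'][5]); capture('scene')
a=capture('top')[:,:,::-1][200:280,260:350]; cv2.imwrite('pics/t8.png',cv2.resize(a,None,fx=6,fy=6,interpolation=2))
u=proj('top',[[.578,-.0275,.163]]);print((u-[260,200])*6)
e=np.radians(-24.9)
for z,r in((.163,-.03),(.126,-.05)): print((proj('top',[[.578+r*np.cos(e),-.0275+r*np.sin(e),z]])-[260,200])*6)
"
```

```text
t 11.525 pos [ 0.5789 -0.0278  0.1376] yaw -25.03 j [ 13.3  21.8 -13.    0.1 -55.   51.6] F [-2.1  0.7  4.8] g 13.7
shift mm [-0.8 -0.3 -0.4] turn [ 0.    -0.003 -0.002]
0.11824256263820258 [ 0.12  0.02 -0.06  0.    0.05  0.5 ] -0.15287226531654596
t 11.575 pos [ 0.5789 -0.0278  0.1377] yaw -25.03 j [ 13.3  21.8 -13.    0.1 -55.   51.6] F [-2.7  0.2  4.9] g 14.0
shift mm [-0.8 -0.3 -0.3] turn [ 0.    -0.003 -0.002]
0.17106258019033516 [ 0.02  0.11 -0.02 -0.04 -0.05 -0.09] -0.13323874678462744
t 11.625 pos [ 0.5789 -0.0278  0.1376] yaw -25.03 j [ 13.3  21.8 -13.    0.1 -55.   51.6] F [-3.3  0.8  5.3] g 13.9
shift mm [-0.8 -0.3 -0.4] turn [ 0.    -0.003 -0.002]
0.11890149269140769 [ 0.03 -0.04  0.   -0.02 -0.03 -0.02] -0.13544781133532524
t 11.675 pos [ 0.579  -0.0278  0.1377] yaw -25.03 j [ 13.3  21.8 -13.    0.1 -55.   51.6] F [-2.2  0.5  4.7] g 13.9
shift mm [-0.8 -0.2 -0.3] turn [ 0.    -0.003 -0.002]
0.1262655873767432 [-0.05  0.02 -0.02  0.03  0.03 -0.  ] -0.13835486490279436
t 11.725 pos [ 0.5789 -0.0278  0.1376] yaw -25.03 j [ 13.3  21.8 -13.    0.1 -55.   51.6] F [-1.8  0.8  5.5] g 13.6
shift mm [-0.8 -0.3 -0.4] turn [ 0.    -0.003 -0.002]
0.1964544802802175 [-0.05 -0.09 -0.01  0.06 -0.09  0.07] -0.1389289554208517
[[274.26399058 200.1803925 ]]
[[245.87798693 254.76263709]]
[[229.57591761 304.81558248]]
```

View pics/t8.png

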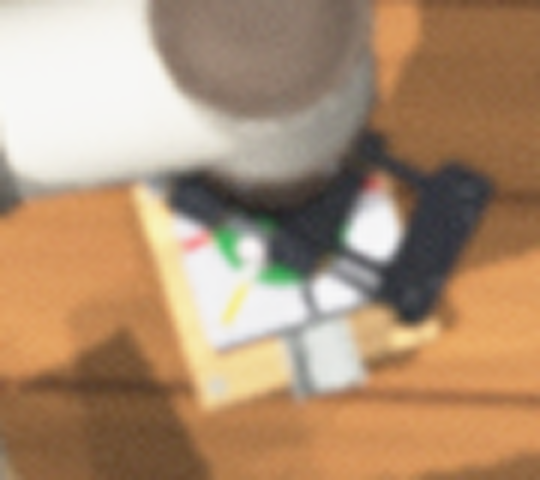

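Everything is still. The tool is turned 45.1° from the black marks, Mz is about 0.13 N m against the spring, Fz about 5 N, and the opening 13.8 mm. Handing in while holding.

```bash
python3 -c "
from station import *
print(finish_job())"
```

```text
the job is handed in; nothing more can be done
None
```

I fitted the green lid into the mouth of the farthest dispenser, seated its flange on the top plate and twisted it clockwise to the yellow marks. I handed the job in at about 11.8 s, still holding the lid; `finish_job` gives no verdict.

**Last checks**
- **Turn:** the tool stood 45.1° clockwise of the black marks as I measured them. In the top picture the bar's white end lines up with the yellow mark.
- **Seating:** the tool was pressing down with about 5 N, and its height matched a seated lid to within about 1 mm.
- **Centring:** the tool was within about 1 mm of the mouth centre as I measured it.
- **Spring and stillness:** the wrist felt 0.12–0.20 N m turning back, above the roughly 0.09 N m of the spring alone, so some of it is probably friction. No joint was moving beyond measurement noise.
- **Grip:** the fingers were still closed at 13.8 mm on the 14 mm bar.

**What I could not confirm**
- The catch ring angle can't be seen. I infer about 0.69–0.79 rad from the lid angle and its play.
- The cameras differed by up to 2.3 mm on the lid, and by 4 mm on the mouth with hand-picked corners. A refined fit brought the mouth to about 1 mm, and the lid went in without sideways force.
- I kept clear of the dish, bowls, trowel and jar, but did not re-measure them at the end.

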